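# Set the measuring board's jaw to the pinned stop

## Task

Set the measuring board for the next batch of finds: press down the ribbed rubber pad in the middle of the sliding jaw to free its brake and, keeping the pad down, push the jaw along its rail until it rests against the stop that carries the round-headed pin. Then let the pad come up and leave the jaw there. Do not force the jaw along with the pad up, and leave the box, scale, marker and clay whorl as they lie.

Things in the scene. Friction and masses are not known exactly. Their poses are not given: they have to be found in the camera images.
- board: Measuring board, fixed: wooden deck 180 (x) x 460 (y) x 16 mm thick; an aluminium rail runs along y at its x = +45 mm (52 mm wide, top 38 mm above the table); a fixed wooden head, top 66 mm above the table, crosses the deck at y = -220 mm (x -85 to 0 mm). Origin: centre of its underside, on the table; z up. Yaw within 0.35 rad.
- jaw (a joint): Position of the sliding jaw along the rail in m: the board-frame y of the jaw's centre, 0 at mid-rail, growing toward the board's +y. It slides freely (about 1 N) while the pad is down; with the pad up a friction brake holds it against about 10 N, and it stays where it is left.
- jaw_mid (a point): Centre of the jaw's grey carriage on the rail axis, at its underside (38.5 mm above the table). Carriage 60 (x) x 80 (y, along the rail) x 14 mm: end faces 40 mm from this point. At each end a cross ridge 6 mm thick rises 34 mm above this point (10 mm over the pad); 68 mm clear between ridges. A metal jaw plate 8 mm thick, up to 21 mm above this point, reaches 120 mm toward board -x.
- pad_top (a point): Centre of the top face of the black ribbed rubber pad in the middle of the carriage, 24 mm above jaw_mid when up. The pad is 44 by 44 mm, between the two ridges, and moves straight down. It rides with the jaw.
- pad (a joint): How far the pad is pressed, m: 0 up (brake on), 0.005 fully down. Springy: about 10 N to begin, 13 N at the bottom; the brake is free once the pad is 2 mm down. Pressing harder at the bottom does no harm and does not make the jaw harder to slide. The spring lifts it when let go.
- pin_stop: The goal stop, clamped firmly to the rail on either side of the jaw: steel block 64 mm across the rail, 24 mm along it, 20 mm high, with an upright pin with a 20 mm ball head (ball top 47 mm above the origin). Origin: on the rail axis, centre of the block's underside, 38.5 mm above the table; yaw as the board. With the jaw against it, jaw_mid is 52 mm from this origin.
- plain_stop: The other stop on the rail, on the other side of the jaw: the same steel block without a pin. Not the goal. Origin as for pin_stop.
- finds_box: Loose closed cardboard box 60 x 90 x 40 mm high, origin at the centre of its underside. Leave it alone.
- scale: Loose black pocket scale 70 x 110 x 18 mm high with a steel plate, origin at the centre of its underside. Leave it alone.
- marker: Loose marker pen 125 mm long (along its y), 11 mm thick, origin under its middle. Leave it alone.
- whorl: Loose clay spindle whorl, 36 mm across and 16 mm high, origin at the centre of its underside. Leave it alone.

How it is judged:
By the outcome, as a careful person would: the job done as asked, in the order asked, and still so for the second after the job is handed in, with the robot touching nothing.
It also fails if it takes over 32 s, if anything falls off the work surface, if the arm or the gripper's body presses on something with over 40 N, if the wrist force passes 120 N, or if a joint passes its speed limit or range.

## Robot

A 6-joint arm with a two-finger parallel gripper is mounted at the origin on the work surface. World frame = base frame: x ahead of the robot, y to its left, z up, the work surface at z = 0. Lengths are in m, angles in rad, forces in N, time in s.
With the tool pointing down it reaches from about 0.3 to 0.775 m from the base axis. Payload 14.6 kg.
Tool frame: the origin (TCP) lies on the mounting face of the last link; the fingertips stand ctrl.tip_extent ahead of it and the grasp point (between the pads) lies 180 mm ahead of it (ctrl.tip_extent is the distance from the TCP to the fingertips, in m); z points along the fingers, y is the direction in which the jaws open and shut (so a half turn about z gives the same grasp; the last joint's range is limited). The gripper opens to 94 mm and grips with 3 to 60 N. Pads are 16 mm wide; open, the fingers measure 119 mm over their backs; the gripper's body (75 mm by 177 mm) begins 78 mm behind the grasp point.
Start: joints at [1.274, 0.3, 1.521, -0, 1.321, -0.067], TCP at [0.125, 0.536, 0.405] pointing down, gripper open.
Joint ranges: [-3.03, 3.03], [-0.79, 2.21], [0.23, 2.52], [-1.04, 4.18], [0, 3.07], [-2.55, 2.55]. Speed limits (rad/s): [2.22, 2.22, 2.57, 3.14, 3.14, 3.14].

## Interface

Orientations are given as [roll, pitch, yaw] about the fixed x, y, z axes, in that order (R = Rz(yaw) Ry(pitch) Rx(roll)).
In Python, from station import ctrl, vision gives the robot as it stands. The module is installed in compiled form; this text tells all that it offers.
- The arm moves only by the tool send_rows, never from a script. Its argument "increments" is a list of rows, each a list of 3 entries, a list of its own where there are three numbers: the turn, a rotation vector about the tool's x, y, z in rad, then the shift along the tool's x, y, z in mm, then the finger opening in mm, from 0 to 94. In form: [[[ax, ay, az], [dx, dy, dz], hand], ...]. A call has 1 to 5 rows; each row is the pose to reach, as a shift and turn from the pose commanded when the call began, along the tool's axes at that moment; what a row does not reach only later rows make up. A row lasts 1/12 s, in which the tool goes at most 41.7 mm and 7.16 degrees, less where a joint would pass 70% of its speed; a pose out of reach is approached as far as the arm can. A call with a gripper value outside its range is refused whole. The fingers move at their own pace and stop on an object; "grip_force" is the grip in N (left out, the last holds). Time passes only in rows, so rows that repeat a pose let the fingers close. It gives the time, the measured TCP pose, the force and the opening at its end, in the units of the state.
- ctrl.get_obs(): the state, without advancing time (a new reading comes with each control period).
- vision.camera(name): name is "scene" or "side" or "wrist"; returns (picture, depth): 480x640x3 uint8, red, green, blue; 480x640 float32, m along the optical axis (not along the pixel's ray), 0 where there is no reading.
- vision.calibration(name): a dict with "K" (3x3 intrinsics, pixels), "distortion" ([k1, k2, p1, p2, k3] as OpenCV has them; the pictures are not rectified), "R" (3x3) and "t" (3): a world point X has camera coordinates R X + t; the wrist camera has in their place "hand_eye" (4x4, takes a point from camera to tool coordinates, whose origin is the TCP and whose axes are the flange's). Camera axes: x right, y down, z forward; pixel columns grow to the right and rows downward; lengths in m; the calibration is good to about 2 mm. A picture is of the moment at which its call begins: read the wrist's pose just before it. calibration takes no time and is no camera call.
- ctrl.hand_in(): hands the job in, once; it reports no verdict.
The state is a dict: "time_s": time; "qpos": joint angles; "joint_vel": joint speeds; "tau": joint torques, N m; "ee_pos": TCP position; "eef_rot": TCP orientation; "force": force on the tool from outside, world axes, zero at the start; "moment": the same for the moment, N m; "grip_width": finger opening in m.
Only numpy, scipy, OpenCV 4.12 (cv2) and the standard library are available. Lean on these libraries where they do the work, as an engineer would, in place of code of your own. Each camera call takes 0.05 s, during which the arm holds its last target. There are 200 camera calls.

## Working session

There is one attempt and no reset: what is moved stays moved. The work goes in short steps, Python scripts to look and compute and a tool call to move; the robot and the scene stay as the last step left them, time stands still between calls to the robot, and variables do not carry over. Pictures are saved under pics/ and viewed, about 8 in all and at most 12, crops included, and the job is handed in when it is done.

Besides the shell and the picture viewer there is one more tool, called after "Request:" in YAML: its name, and indented under it one key for each argument. send_rows: Moves the arm, as the interface text tells. Its arguments: {"type":"object","properties":{"increments":{"type":"array","items":{"type":"array"}},"grip_force":{"type":"number"}},"required":["increments"]}

```bash
mkdir -p pics
python3 - <<'E'
from station import ctrl, vision
import cv2,numpy as np
o=ctrl.get_obs();print(o,ctrl.tip_extent)
ims=[]
for n in("scene","side"):
    p,d=vision.camera(n);np.savez(f"{n}.npz",p=p,d=d);c=vision.calibration(n);print(n,c)
    cv2.imwrite(f"pics/{n}0.png",p[:,:,::-1])
print(vision.calibration("wrist"))
E
```

```text
{'time_s': 0.0, 'qpos': array([ 1.27438739e+00,  3.00508247e-01,  1.52160150e+00,  1.01947543e-05,
        1.32069241e+00, -6.66195387e-02]), 'joint_vel': array([ 0.00071925, -0.00135707, -0.00048771,  0.00038275, -0.00014569,
        0.00139495]), 'tau': array([ 5.61427732e-04, -5.31784201e+01, -3.52737808e+01,  7.08972942e-02,
        2.43730098e-02, -7.03275646e-05]), 'ee_pos': array([0.12527874, 0.53551133, 0.40405717]), 'eef_rot': array([-3.14038649e+00, -9.03696013e-05,  2.91180068e+00]), 'force': array([ 0.46665784, -0.68805642, -0.52321712]), 'moment': array([ 0.01350464, -0.04124948,  0.02060208]), 'grip_width': 0.09413611438659306} 0.1992
scene {'K': array([[525.32396589,   0.        , 322.37619334],
       [  0.        , 525.32396589, 249.65660219],
       [  0.        ,   0.        ,   1.        ]]), 'distortion': array([0.02557629, 0.        , 0.        , 0.        , 0.        ]), 'R': array([[-0.249638  ,  0.96824355,  0.01361281],
       [ 0.65497899,  0.1791912 , -0.73409334],
       [-0.71322044, -0.17434148, -0.67891211]]), 't': array([ 0.1361881 , -0.33458197,  1.1
[... 366 characters left out ...]
  [ 0.47850275,  0.46190323, -0.74678011]]), 't': array([-0.40915055,  0.38036701,  0.4484993 ])}
{'K': array([[340.23822017,   0.        , 322.29943432],
       [  0.        , 340.23822017, 237.97759832],
       [  0.        ,   0.        ,   1.        ]]), 'distortion': array([-0.02232854,  0.        ,  0.        ,  0.        ,  0.        ]), 'hand_eye': array([[ 5.05575658e-06, -9.73971387e-01, -2.26670990e-01,
         6.52952168e-02],
       [ 9.99999960e-01,  6.88764837e-05, -2.73647581e-04,
         1.24814961e-03],
       [ 2.82137214e-04, -2.26670979e-01,  9.73971348e-01,
         2.04697783e-02],
       [ 0.00000000e+00,  0.00000000e+00,  0.00000000e+00,
         1.00000000e+00]])}
```

View pics/scene0.png

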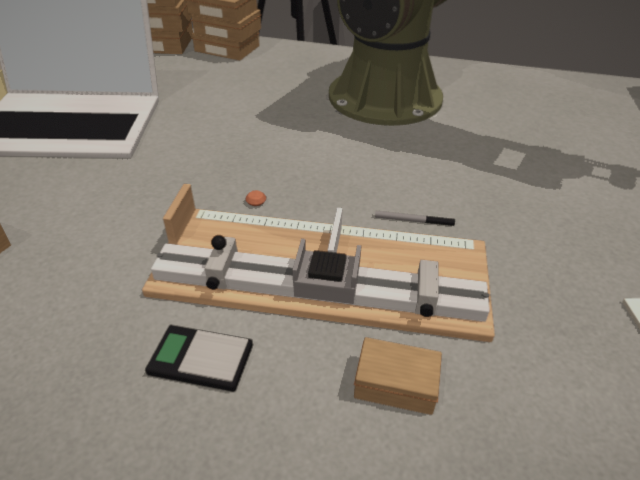

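View pics/side0.png

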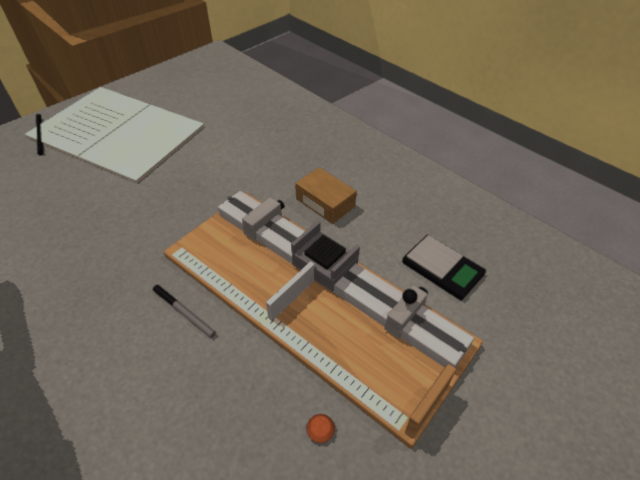

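The scene view shows the pad at about (327,265), the pin ball at (218,242) and the plain stop at (428,285). In the side view the pad is at (325,251) and the ball at (410,296). The goal stop is on the head (board -y) side.

```bash
cat > h.py <<'E'
import cv2,numpy as np
from station import ctrl,vision
from scipy.spatial.transform import Rotation as Ro
def ray(c,uv,R=None,t=None):
    u=cv2.undistortPoints(np.array([[uv]],float),c["K"],c["distortion"])[0,0]
    R=c["R"] if R is None else R; t=c["t"] if t is None else t
    return -R.T@t, R.T@np.r_[u,1]
def plane(c,uv,z,**k):
    o,d=ray(c,uv,**k); return o+d*(z-o[2])/d[2]
def tri(c1,p1,c2,p2):
    (o1,d1),(o2,d2)=ray(c1,p1),ray(c2,p2)
    s=np.linalg.lstsq(np.c_[d1,-d2],o2-o1,rcond=None)[0]
    a,b=o1+s[0]*d1,o2+s[1]*d2; return (a+b)/2,np.linalg.norm(a-b)
def blob(p,near,thr=45,win=40):
    m=(p.max(2)<thr).astype(np.uint8); n,l,s,c=cv2.connectedComponentsWithStats(m)
    i=min((j for j in range(1,n) if s[j,4]>40),key=lambda j:np.hypot(*(c[j]-near)))
    return c[i],s[i]
E
python3 - <<'E'
from h import *
cs={n:vision.calibration(n) for n in("scene","side")}
P={n:np.load(n+".npz")["p"] for n in cs}
for nm,a,b in(("pad",(327,265),(325,251)),("ball",(218,242),(410,296))):
    r={}
    for n,q in(("scene",a),("side",b)):
        r[n]=blob(P[n],q); print(nm,n,r[n])
    print(nm,tri(cs["scene"],r["scene"][0],cs["side"],r["side"][0]))
    for n in r: print("  plane",n,plane(cs[n],r[n][0],.0625 if nm=="pad" else .0755))
for n,l in (("scene",[(148,293),(491,328)]),("side",[(165,250),(411,442)])):
    q=[plane(cs[n],x,.016 if n=="side" else .016) for x in l]; print(n,q,np.linalg.norm(q[1]-q[0]))
E
```

```text
pad scene (array([326.70533643, 266.04060325]), array([308, 252,  37,  29, 862], dtype=int32))
pad side (array([324.69269521, 251.66876574]), array([305, 235,  41,  34, 794], dtype=int32))
pad (array([0.60060367, 0.01919237, 0.05599447]), np.float64(2.9619250109213632e-05))
  plane scene [0.60705574 0.02067091 0.0625    ]
  plane side [0.59663278 0.01541316 0.0625    ]
ball scene (array([218.20289855, 242.39855072]), array([212, 236,  13,  14, 138], dtype=int32))
ball side (array([409.41290323, 296.27741935]), array([403, 290,  14,  14, 155], dtype=int32))
ball (array([ 0.61397426, -0.12286192,  0.07478323]), np.float64(0.0005122065921292059))
  plane scene [ 0.61457678 -0.12223985  0.0755    ]
  plane side [ 0.61362533 -0.12332337  0.0755    ]
scene [array([ 0.67180438, -0.20461516,  0.016     ]), array([0.61385057, 0.23480877, 0.016     ])] 0.443229097231262
side [array([0.44962597, 0.2196034 , 0.016     ]), array([ 0.49106985, -0.23195005,  0.016     ])] 0.45345133622559625
```

Request:
send_rows:
  increments:
    - [[0,0,0],[-29,-20,4],0]
    - [[0,0,0],[-58,-40,8],0]
    - [[0,0,0],[-87,-60,12],0]
    - [[0,0,0],[-116,-79,16],0]
    - [[0,0,0],[-145,-99,21],0]
  grip_force: 10

```text
time_s: 0.52
ee_pos: [0.2446, 0.4048, 0.3834]
eef_rot: [-3.141, -0.0, 2.912]
force: [0.3, -0.3, 0.3]
grip_width: 0.0641
```

Request:
send_rows:
  increments:
    - [[0,0,0],[-29,-20,4],0]
    - [[0,0,0],[-58,-40,8],0]
    - [[0,0,0],[-87,-60,12],0]
    - [[0,0,0],[-116,-79,16],0]
    - [[0,0,0],[-145,-99,21],0]

```text
time_s: 0.93
ee_pos: [0.3634, 0.2752, 0.3625]
eef_rot: [3.141, 0.0, 2.912]
force: [0.9, 0.6, 0.5]
grip_width: 0.0306
```

Request:
send_rows:
  increments:
    - [[0,0,0],[-29,-20,4],0]
    - [[0,0,0],[-58,-40,8],0]
    - [[0,0,0],[-87,-60,12],0]
    - [[0,0,0],[-116,-79,16],0]
    - [[0,0,0],[-145,-99,21],0]

```text
time_s: 1.35
ee_pos: [0.4821, 0.1457, 0.3414]
eef_rot: [3.142, -0.0, 2.912]
force: [0.9, 0.5, 0.4]
grip_width: 0.0003
```

Request:
send_rows:
  increments:
    - [[0,0,-0.07],[-29,-20,4],0]
    - [[0,0,-0.14],[-58,-40,8],0]
    - [[0,0,-0.21],[-87,-60,12],0]
    - [[0,0,-0.27],[-116,-79,16],0]
    - [[0,0,-0.33],[-145,-99,21],0]

```text
time_s: 1.77
ee_pos: [0.6008, 0.0164, 0.3202]
eef_rot: [3.142, -0.0, -3.038]
force: [0.6, -0.4, 1.1]
grip_width: 0.0007
```

Run:
```python
from h import *
o=ctrl.get_obs();p,d=vision.camera("wrist");np.savez("w1.npz",p=p,d=d,pos=o["ee_pos"],rot=o["eef_rot"])
cv2.imwrite("pics/w1.png",p[:,:,::-1]);print(o["ee_pos"],o["eef_rot"])
```

```text
[0.60076298 0.01635392 0.32020514] [ 3.14150002e+00 -3.52333786e-04 -3.03841662e+00]
```

View pics/w1.png

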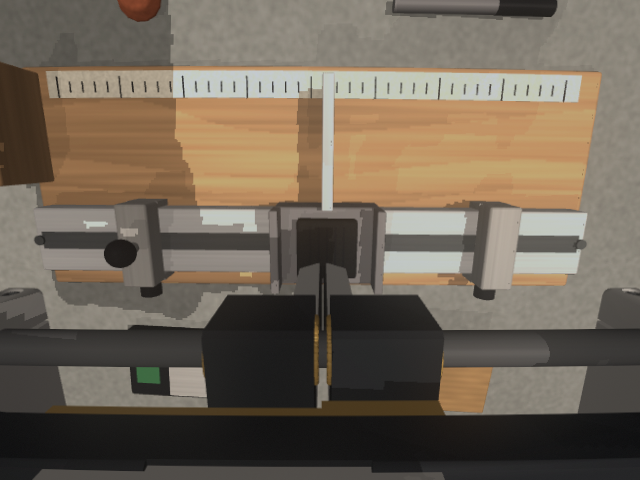

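The wrist view shows the pad from u=296 to 357 with its far edge at v=219. The pin block is at u=120–160, the ball at (120,253), and the rail's far edge runs from (40,207) to (585,212).

```bash
cat >> h.py <<'E'
def wcam(pos,rot):
    c=vision.calibration("wrist"); T=np.eye(4); T[:3,:3]=Ro.from_euler("xyz",rot).as_matrix(); T[:3,3]=pos
    M=np.linalg.inv(T@c["hand_eye"]); return dict(c,R=M[:3,:3],t=M[:3,3])
E
python3 - <<'E'
from h import *
w=np.load("w1.npz");c=wcam(w["pos"],w["rot"])
f=lambda u,v,z:plane(c,(u,v),z)
def pr(n,a,b):
    e=b-a;print(n,a.round(4),b.round(4),"len",np.linalg.norm(e).round(4),"yaw",np.arctan2(-e[0],e[1]).round(4))
pr("deck far edge",f(42,68,.016),f(598,72,.016))
pr("rail far edge",f(40,207,.038),f(585,212,.038))
pr("rail near edge",f(43,270,.038),f(578,273,.038))
pr("pad far edge",f(297,219,.0625),f(357,219,.0625))
pr("ridge tops outer",f(271,210,.0725),f(384,210,.0725))
print("ball",f(120,253,.0755)); pr("pin block",f(121,210,.0585),f(158,210,.0585))
E
```

```text
deck far edge [ 0.4884 -0.2146  0.016 ] [0.4466 0.2187 0.016 ] len 0.4354 yaw 0.0963
rail far edge [ 0.5946 -0.2062  0.038 ] [0.5544 0.2205 0.038 ] len 0.4285 yaw 0.0938
rail near edge [ 0.647  -0.2082  0.038 ] [0.6043 0.2287 0.038 ] len 0.439 yaw 0.0975
pad far edge [ 0.5791 -0.0027  0.0625] [0.5747 0.0395 0.0625] len 0.0424 yaw 0.1032
ridge tops outer [ 0.5729 -0.0201  0.0725] [0.5651 0.0556 0.0725] len 0.0761 yaw 0.1033
ball [ 0.6128487  -0.12144061  0.0755    ]
pin block [ 0.5862 -0.1297  0.0585] [ 0.5835 -0.1029  0.0585] len 0.027 yaw 0.1012
```

Request:
send_rows:
  increments:
    - [[0,0,0],[1,0,20],0]
    - [[0,0,0],[1,0,38],0]
    - [[0,0,0],[1,0,50],0]
    - [[0,0,0],[1,0,54],0]
    - [[0,0,0],[1,0,54],0]

```text
time_s: 2.23
ee_pos: [0.5987, 0.0179, 0.2658]
eef_rot: [3.141, -0.002, -3.041]
force: [1.1, -0.0, 0.1]
grip_width: 0.0005
```

Request:
send_rows:
  increments:
    - [[0,0,0],[0,0,1],0]
    - [[0,0,0],[0,0,2],0]
    - [[0,0,0],[0,0,3],0]
    - [[0,0,0],[0,0,4],0]
    - [[0,0,0],[0,0,5],0]

```text
time_s: 2.65
ee_pos: [0.5989, 0.0178, 0.262]
eef_rot: [-3.141, 0.001, -3.041]
force: [-0.4, -0.7, 6.4]
grip_width: 0.0004
```

Request:
send_rows:
  increments:
    - [[0,0,0],[0,0,1],0]
    - [[0,0,0],[0,0,2],0]
    - [[0,0,0],[0,0,3],0]
    - [[0,0,0],[0,0,3],0]

```text
time_s: 2.98
ee_pos: [0.5989, 0.0177, 0.2597]
eef_rot: [-3.141, 0.001, -3.041]
force: [-4.0, 0.1, 10.6]
grip_width: 0.0006
```

Request:
send_rows:
  increments:
    - [[0,0,0],[0,0,1],0]
    - [[0,0,0],[0,0,2],0]
    - [[0,0,0],[0,0,2],0]

```text
time_s: 3.23
ee_pos: [0.5989, 0.0178, 0.2578]
eef_rot: [-3.141, 0.001, -3.041]
force: [-4.8, 0.0, 13.0]
grip_width: 0.0004
```

Request:
send_rows:
  increments:
    - [[0,0,0],[0,0,1],0]
    - [[0,0,0],[0,0,2],0]
    - [[0,0,0],[0,0,2],0]

```text
time_s: 3.48
ee_pos: [0.599, 0.0177, 0.2568]
eef_rot: [-3.141, 0.002, -3.041]
force: [-8.0, -1.3, 18.9]
grip_width: 0.0006
```

Request:
send_rows:
  increments:
    - [[0,0,0],[0,-2,0],0]
    - [[0,0,0],[0,-5,0],0]
    - [[0,0,0],[0,-9,0],0]
    - [[0,0,0],[0,-13,0],0]
    - [[0,0,0],[0,-15,0],0]

```text
time_s: 3.9
ee_pos: [0.6005, 0.0025, 0.2568]
eef_rot: [-3.141, 0.001, -3.041]
force: [-9.5, 0.5, 19.8]
grip_width: 0.0008
```

Run:
```python
from h import *
p,d=vision.camera("side");c=vision.calibration("side")
cv2.imwrite("pics/s2.png",cv2.resize(p[180:380,200:500,::-1],None,fx=2.5,fy=2.5));print(ctrl.get_obs()["force"])
```

```text
[-8.36803663 -2.09095409 20.02774691]
```

View pics/s2.png

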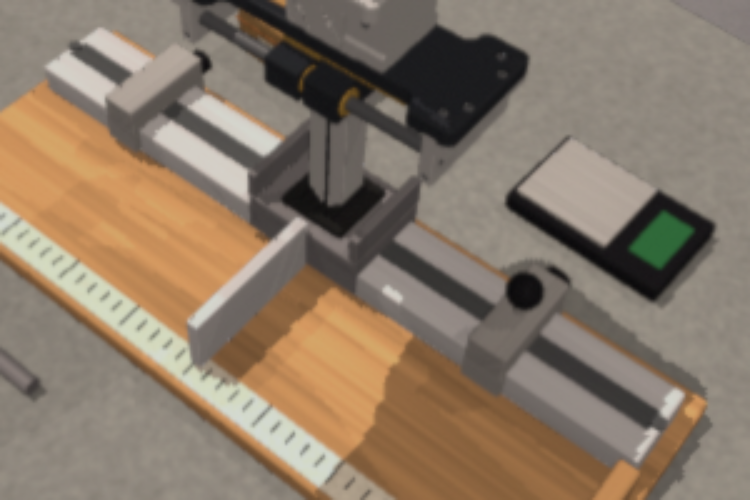

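The jaw rides along with the finger on the pad, and the way to the pin stop is clear. I'll carry on, easing off the sideways load.

Request:
send_rows:
  increments:
    - [[0,0,0],[0.5,-3,0],0]
    - [[0,0,0],[1,-8,0],0]
    - [[0,0,0],[1,-14,0],0]
    - [[0,0,0],[1,-20,0],0]
    - [[0,0,0],[1,-26,0],0]

```text
time_s: 4.37
ee_pos: [0.6024, -0.0234, 0.2568]
eef_rot: [-3.141, 0.003, -3.041]
force: [-4.0, 1.1, 16.9]
grip_width: 0.0007
```

Request:
send_rows:
  increments:
    - [[0,0,0],[0,-6,0],0]
    - [[0,0,0],[0,-12,0],0]
    - [[0,0,0],[0,-18,0],0]
    - [[0,0,0],[0,-23,0],0]
    - [[0,0,0],[0,-26,0],0]

```text
time_s: 4.78
ee_pos: [0.6049, -0.0496, 0.2568]
eef_rot: [-3.141, 0.003, -3.042]
force: [-3.5, 0.1, 16.6]
grip_width: 0.0004
```

Run:
```python
from h import *
p,d=vision.camera("side");c=vision.calibration("side")
cv2.imwrite("pics/s3.png",cv2.resize(p[180:380,200:500,::-1],None,fx=2.5,fy=2.5));print(ctrl.get_obs()["force"])
```

```text
[-3.80916401 -1.70587694 16.17534986]
```

View pics/s3.png

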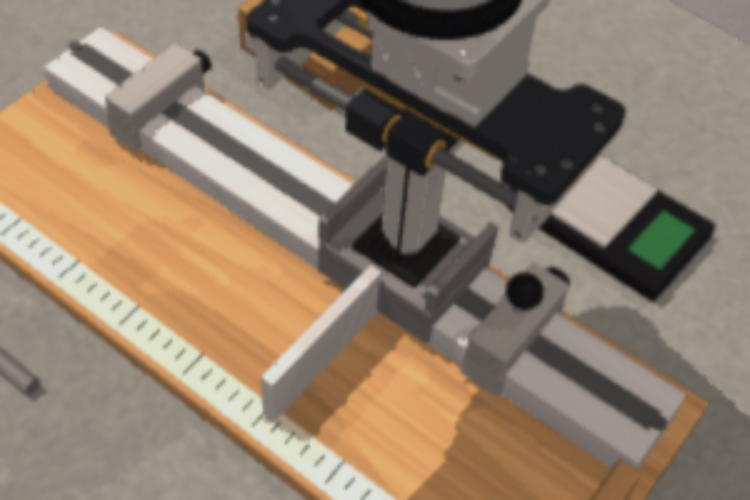

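Jaw has moved about 67 mm and a gap of roughly 15 mm remains; the ball is clear of the gripper.

Request:
send_rows:
  increments:
    - [[0,0,0],[0,-3,0.3],0]
    - [[0,0,0],[0,-6,0.5],0]
    - [[0,0,0],[0,-8,0.5],0]
    - [[0,0,0],[0,-10,0.5],0]
    - [[0,0,0],[0,-11,0.5],0]

```text
time_s: 5.25
ee_pos: [0.606, -0.0603, 0.2567]
eef_rot: [-3.141, 0.003, -3.041]
force: [-5.3, 1.0, 20.8]
grip_width: 0.0006
```

Request:
send_rows:
  increments:
    - [[0,0,0],[0,-1,0],0]
    - [[0,0,0],[0,-2,0],0]
    - [[0,0,0],[0,-2,0],0]

```text
time_s: 5.5
ee_pos: [0.6062, -0.0622, 0.2568]
eef_rot: [-3.141, 0.003, -3.041]
force: [-5.4, -1.2, 21.4]
grip_width: 0.0006
```

Request:
send_rows:
  increments:
    - [[0,0,0],[0,-1,0],0]
    - [[0,0,0],[0,-2,0],0]
    - [[0,0,0],[0,-2,0],0]

```text
time_s: 5.75
ee_pos: [0.6064, -0.0642, 0.2567]
eef_rot: [-3.141, 0.003, -3.041]
force: [-7.1, -0.3, 20.8]
grip_width: 0.0008
```

Request:
send_rows:
  increments:
    - [[0,0,0],[0,-1,0],0]
    - [[0,0,0],[0,-2,0],0]
    - [[0,0,0],[0,-2,0],0]

```text
time_s: 6.0
ee_pos: [0.6066, -0.0662, 0.2568]
eef_rot: [-3.141, 0.003, -3.041]
force: [-6.5, -0.5, 19.9]
grip_width: 0.0008
```

Request:
send_rows:
  increments:
    - [[0,0,0],[0,-1,0],0]
    - [[0,0,0],[0,-2,0],0]
    - [[0,0,0],[0,-2,0],0]

```text
time_s: 6.25
ee_pos: [0.6068, -0.0682, 0.2567]
eef_rot: [-3.14, 0.003, -3.041]
force: [-6.4, -0.1, 20.1]
grip_width: 0.0003
```

Request:
send_rows:
  increments:
    - [[0,0,0],[0,-1,0],0]
    - [[0,0,0],[0,-2,0],0]
    - [[0,0,0],[0,-2,0],0]

```text
time_s: 6.5
ee_pos: [0.607, -0.0702, 0.2567]
eef_rot: [-3.14, 0.003, -3.041]
force: [-6.2, 0.4, 20.9]
grip_width: 0.0006
```

Request:
send_rows:
  increments:
    - [[0,0,0],[0,-1,0],0]
    - [[0,0,0],[0,-2,0],0]
    - [[0,0,0],[0,-2,0],0]

```text
time_s: 6.75
ee_pos: [0.6072, -0.0722, 0.2567]
eef_rot: [-3.14, 0.003, -3.041]
force: [-6.9, -0.0, 20.2]
grip_width: 0.0004
```

Run:
```python
from h import *
p,d=vision.camera("side");c=vision.calibration("side")
cv2.imwrite("pics/s4.png",cv2.resize(p[220:370,290:490,::-1],None,fx=4,fy=4,interpolation=cv2.INTER_CUBIC));print(ctrl.get_obs()["force"])
```

```text
[-6.76541211e+00  2.00027668e-02  2.09087577e+01]
```

View pics/s4.png

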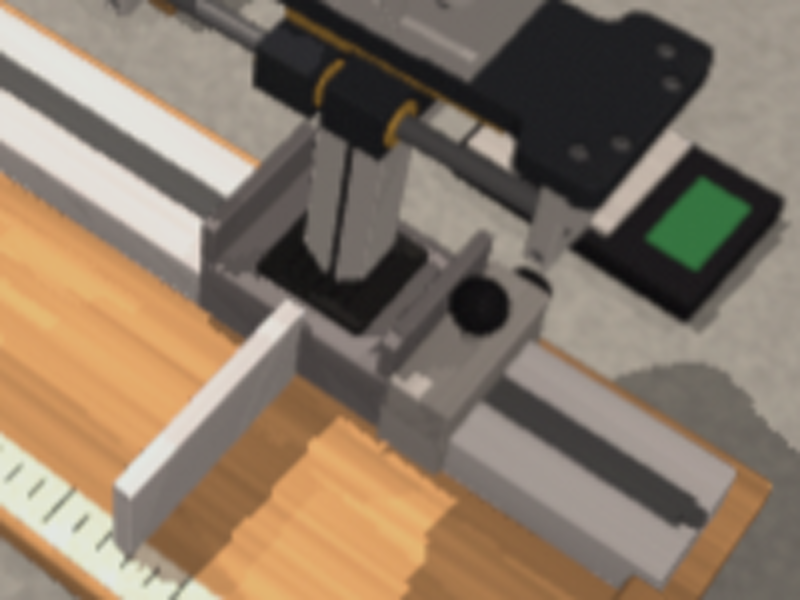

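The jaw looks touching or nearly so (contact line around (390,390) in the crop), but no force has shown yet. I'll nudge on until contact is felt.

Request:
send_rows:
  increments:
    - [[0,0,0],[0,-1,0],0]
    - [[0,0,0],[0,-2,0],0]
    - [[0,0,0],[0,-2,0],0]

```text
time_s: 7.05
ee_pos: [0.6074, -0.073, 0.2567]
eef_rot: [3.14, 0.003, -3.041]
force: [-7.7, 9.3, 22.0]
grip_width: 0.0005
```

Request:
send_rows:
  increments:
    - [[0,0,0],[0,-1,0],0]
    - [[0,0,0],[0,-2,0],0]
    - [[0,0,0],[0,-2,0],0]

```text
time_s: 7.3
ee_pos: [0.6077, -0.0746, 0.2567]
eef_rot: [3.14, 0.003, -3.041]
force: [-4.4, 12.8, 20.9]
grip_width: 0.0007
```

Contact: the push force rose to 9–13 N and the finger began to slip on the pad. Travel is about 91 mm, as the ball measurement predicted. Now lifting straight up.

Request:
send_rows:
  increments:
    - [[0,0,0],[0,0,-3],0]
    - [[0,0,0],[0,0,-7],0]
    - [[0,0,0],[0,0,-12],0]
    - [[0,0,0],[0,0,-24],0]
    - [[0,0,0],[0,0,-45],0]

```text
time_s: 7.72
ee_pos: [0.6069, -0.076, 0.2982]
eef_rot: [3.141, -0.003, -3.042]
force: [-0.1, -0.3, 0.3]
grip_width: 0.0007
```

Request:
send_rows:
  increments:
    - [[0,0,0],[0,0,-25],0]
    - [[0,0,0],[0,0,-50],0]
    - [[0,0,0],[0,0,-70],0]
    - [[0,0,0],[0,0,-80],0]
    - [[0,0,0],[0,0,-80],0]

```text
time_s: 8.13
ee_pos: [0.6072, -0.076, 0.3817]
eef_rot: [-3.14, 0.004, -3.042]
force: [0.0, -0.1, -0.7]
grip_width: 0.0006
```

Run:
```python
from h import *
p,d=vision.camera("side");c=vision.calibration("side")
cv2.imwrite("pics/s5.png",cv2.resize(p[220:370,290:490,::-1],None,fx=4,fy=4,interpolation=cv2.INTER_CUBIC))
o=ctrl.get_obs();w,_=vision.camera("wrist");cv2.imwrite("pics/w5.png",w[:,:,::-1]);print(o["force"],o["ee_pos"],o["eef_rot"])
```

```text
[-0.30660211 -0.21456667 -0.42277224] [ 0.6071535  -0.07598518  0.37967158] [-3.14119103e+00  1.14237860e-03 -3.04155445e+00]
```

View pics/s5.png

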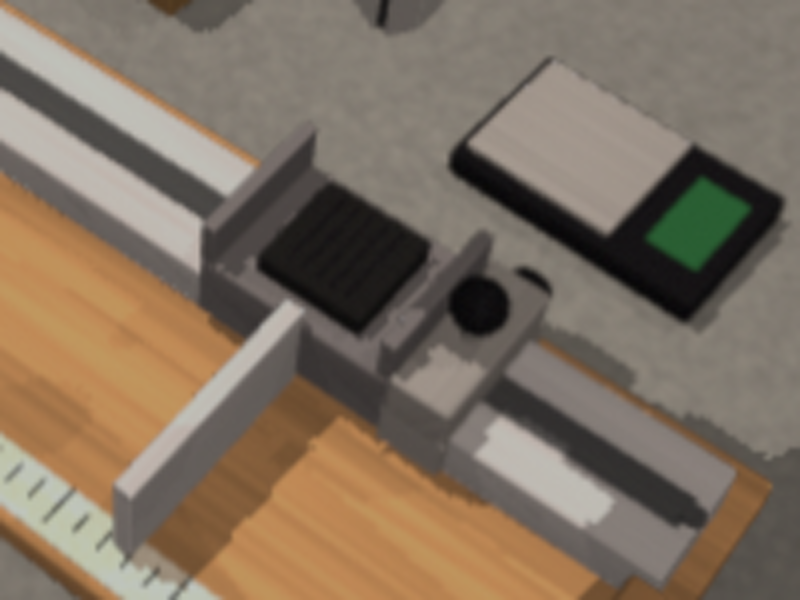

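View pics/w5.png

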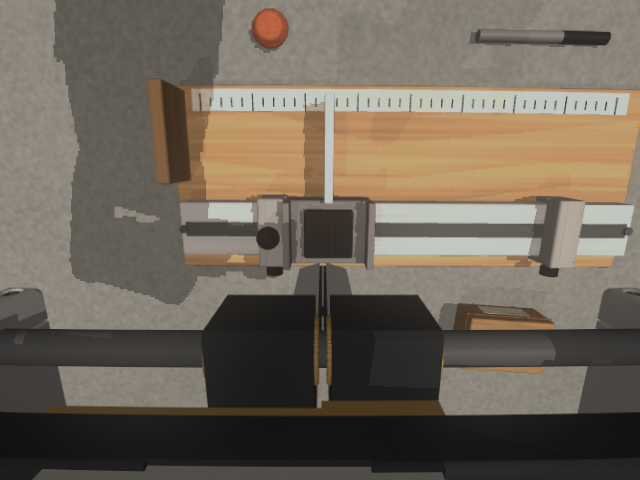

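The jaw sits against the pin block with no rail showing between them (wrist view, u≈287), and the pad is up. The box, scale, marker and whorl look undisturbed. Handing in.

```bash
python3 -c "
from station import ctrl
print(ctrl.hand_in())"
```

```text
the job is handed in; nothing more can be done
None
```

The jaw now rests against the stop with the round-headed pin, with the pad up, and I have handed the job in. It took about 8 s of the 32 s allowed.

- **Move:** With the fingers closed, I pressed the pad fully down at about 20 N and slid the jaw about 91 mm. I stopped when contact showed as a 9–13 N push, then lifted straight up.
- **Slip at the stop:** While I confirmed the contact, the finger slipped about 1.5 mm on the pad. The jaw was already against the stop.
- **Last checks:** The final side and wrist pictures show no gap at the pin block and the pad up. The arm was clear, with near-zero force. The scale, whorl, marker and box look untouched; I checked this by eye and did not measure it.
- **Disagreement:** Estimating the travel from the block's edge gave about 82 mm. Estimating it from the ball gave 90.5 mm, and the contact agreed with the ball.

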